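# Fit the display base with the post that suits its socket

### The arm

A 6-joint arm with a two-finger parallel gripper is mounted at the origin on a cart in front of the work surface, level with it; the furniture and walls round the work are solid. World frame = base frame: x ahead of the robot, y to its left, z up, the work surface at z = 0. Lengths are in m, angles in rad, forces in N, time in s.
With the tool pointing down it reaches from about 0.375 to 0.9 m from the base axis. Payload 3.1 kg.
Tool frame: the origin (TCP) lies between the finger pads; the fingertips stand 22 mm ahead of it and the grasp point (between the pads) lies 3 mm ahead of it (robot.tip_extent is the distance from the TCP to the fingertips, in m); z points along the fingers, y is the line along which they close (so a half turn about z gives the same grasp; the last joint's range is limited). The gripper opens to 85 mm and grips with 20 to 120 N. Pads are 22 mm wide; open, the fingers measure 114 mm over their backs; the gripper's body (76 mm by 85 mm) begins 54 mm behind the grasp point. The pads swing forward as they close: fully open they stand 13 mm farther back than shut.
Start: joints at [1.077, 0.527, 1.433, -0, 1.181, -0.178], TCP at [0.194, 0.594, 0.253] pointing down, gripper open.
Joint ranges: [-3.08, 3.08], [-0.75, 2.2], [0.22, 2.44], [-1.43, 4.57], [0, 2.65], [-2.85, 2.85]. Speed limits (rad/s): [2.79, 2.79, 3.14, 3.14, 3.14, 3.14].

### API

Orientations are given as a rotation vector (axis times angle).
In Python, from plant import robot gives the robot as it stands. The module is installed in compiled form; this text tells all that it offers.
- The arm moves only by the tool jog_arm, never from a script. Its argument "rows" is a list of rows, each a list of 3 entries, a list of its own where there are three numbers: the turn, a rotation vector about the tool's x, y, z normalised to -1 to 1, where 1 is 45 degrees, then the shift along the tool's x, y, z normalised to -1 to 1, where 1 is 250 mm, then the finger opening in mm, from 0 to 85.4. In form: [[[wx, wy, wz], [x, y, z], jaw], ...]. A call has 1 to 20 rows; each row is the pose to reach, as a shift and turn from the pose commanded when the call began, along the tool's axes at that moment; what a row does not reach only later rows make up. A row lasts 1/12 s, in which the tool goes at most 41.7 mm and 7.16 degrees, less where a joint would pass 70% of its speed; a pose out of reach is approached as far as the arm can. A call with a number of a shift or a turn outside -1 to 1 is refused whole. A call with a gripper value outside its range is refused whole. The fingers move at their own pace and stop on an object; the grip force is fixed at half the most. Time passes only in rows, so rows that repeat a pose let the fingers close. It gives the time, the measured TCP pose, the force, the opening and the grip force at its end, in the units of the state.
- robot.get_obs(): the state, without advancing time (a new reading comes with each control period).
- robot.read_camera(name): name is "scene" or "top"; returns a dict with "img" (400x640x3 uint8, red, green, blue), "fx", "fy", "cx", "cy" (pixels), "dist" ([k1, k2, p1, p2, k3] as OpenCV has them; the pictures are not rectified), "pose" (4x4, takes a point from camera to world coordinates). Camera axes: x right, y down, z forward; pixel columns grow to the right and rows downward; lengths in m; the calibration is good to about 2 mm. A picture is of the moment at which its call begins. There is no depth.
- robot.close_job(): hands the job in; it is judged then, once.
The state is a dict: "t": time; "joints": joint angles; "joint_velocities": joint speeds; "joint_torque": joint torques, N m; "tcp_pos": TCP position; "tcp_rot": TCP orientation; "force": force on the tool from outside, world axes, zero at the start; "wrist_torque": the same for the moment, N m; "opening": opening from 0.0 (shut) to 1.0 (fully open); "grasp_force": force on a finger pad.
Only numpy, scipy, OpenCV 4.12 (cv2) and the standard library are available. Lean on these libraries where they do the work, as an engineer would, in place of code of your own. Each camera call takes 0.05 s, during which the arm holds its last target. There are 200 camera calls.

### The job

Three lacquered display posts of different thickness are drying on the notched rest. Take the one whose shank fits the brass socket of the round wooden base snugly (the thickest that still goes in) and stand it upright in the socket, cradle up and foot right down on the socket's floor. Leave the other two posts on the rest and the things around them where they are.

Things in the scene. Friction and masses are not known exactly. Their poses are not given: they have to be found in the camera images.
- post_small: small post: steel shank 8 mm thick (plain from 0 to 117 mm, foot chamfered 2 mm), brass collar, black rubber U cradle 28 mm wide on top; 146 mm long. Origin: centre of the foot end; z along the post to the cradle, which spreads along y. Lies in one of the notches (varies), foot on the table on the robot's side, rising 16 degrees away from it; bears on the notch 108 mm from the foot
- post_medium: medium post: steel shank 12 mm thick (plain from 0 to 119 mm, foot chamfered 2 mm), brass collar, black rubber U cradle 36 mm wide on top; 154 mm long. Origin: centre of the foot end; z along the post to the cradle, which spreads along y. Lies in one of the notches (varies), foot on the table on the robot's side, rising 16 degrees away from it; bears on the notch 108 mm from the foot
- post_large: large post: steel shank 16 mm thick (plain from 0 to 123 mm, foot chamfered 2 mm), brass collar, black rubber U cradle 44 mm wide on top; 164 mm long. Origin: centre of the foot end; z along the post to the cradle, which spreads along y. Lies in one of the notches (varies), foot on the table on the robot's side, rising 16 degrees away from it; bears on the notch 108 mm from the foot
- rest: fixed wooden drying rest: strip 228 mm long (its y), 16 mm thick, on a foot board 50 mm wide; three notches 24 mm wide, 90 mm apart, floors 30 mm and teeth 43 mm above the table. Origin: on the table under the strip's near (robot side) face at the middle notch; x points away from the posts' feet
- plinth: round display base, loose on the thin cutting mat, 0.7 kg: dark turned wood 110 mm across, 18 mm high; on it a brass flange 44 mm wide, 3 mm thick, and an upright brass socket tube, bore 14.4 mm (mouth slightly flared), 22 mm outside (26 mm at the mouth), 36 mm deep. Origin: centre of its underside; z up
- socket_mouth (a point): centre of the socket's mouth, 57 mm above the plinth's underside
- socket_floor (a point): centre of the socket's floor, 21 mm above the plinth's underside: the foot centre of a fully seated post is here
- glue_bottle: bystander: white glue bottle with a long nozzle, 36 mm in diameter, 102 mm high, upright; origin under its centre
- medium_bottle: bystander: stout white bottle with a white cap, 42 mm in diameter, 97 mm high, upright; origin under its centre
- paint_tan: bystander: capped dropper bottle of tan paint, 25 mm in diameter, 87 mm high, upright; origin under its centre
There are look-alikes about, which are no part of the job. There is more than one size of the plinth; the one meant has the size given above.

How it is judged:
At the end, for the whole second after the job is handed in: The 12 mm post stands in the socket: foot within 4 mm of the socket floor's centre in plan and height, cradle up, within 0.13 rad of vertical, at rest. The plinth stands flat, the other posts lie on the rest (moved under 3 cm), the bottles upright (moved under 5 cm) (horizontal distance between post_medium and socket_floor below 0.004 m and z of post_medium in the frame of socket_floor between -0.004 and 0.004 m and angle between post_medium's own z axis and vertical below 0.13 rad and angle between plinth's own z axis and vertical below 0.04 rad and height (world z) of plinth below 0.005 m and linear speed of each of post_medium, plinth below 0.02 m/s and distance of each of post_small, post_large from where it was at the start of the episode below 0.03 m and angle between post_small's own z axis and vertical between 1.2 and 1.38 rad and angle between post_large's own z axis and vertical between 1.2 and 1.38 rad and distance of each of glue_bottle, medium_bottle, paint_tan from where it was at the start of the episode below 0.05 m and angle between each of glue_bottle, paint_tan, medium_bottle's own z axis and vertical below 0.3 rad); the robot touches nothing.
It fails at once if one of the three bystander bottles is pushed more than 5 cm or knocked over (distance of any of glue_bottle, medium_bottle, paint_tan from where it was at the start of the episode above 0.05 m or angle between any of glue_bottle, paint_tan, medium_bottle's own z axis and vertical above 0.5 rad).
It fails at once if one of the two other posts is taken or knocked off the rest (distance of any of post_small, post_large from where it was at the start of the episode above 0.05 m).
It also fails if it takes over 48 s, if anything falls off the work surface, if the arm or the gripper's body presses on something with over 40 N, if the wrist force passes 120 N, or if a joint passes its speed limit or range.

## Working session

There is one attempt and no reset: what is moved stays moved. The work goes in short steps, Python scripts to look and compute and a tool call to move; the robot and the scene stay as the last step left them, time stands still between calls to the robot, and variables do not carry over. Pictures are saved under pics/ and viewed, at most 10 in all, crops included, and the job is handed in when it is done.

Besides the shell and the picture viewer there is one more tool, called after "Call:" as a command line: name --argument value ..., lists and objects as JSON in quotes. jog_arm: Moves the arm, as the interface text tells. Its arguments: {"type":"object","properties":{"rows":{"type":"array"}},"required":["rows"]}

```bash
mkdir -p pics; python3 - <<'E'
from plant import robot
import cv2, numpy as np, pickle
o=robot.get_obs(); print(o['t'],o['tcp_pos'],o['tcp_rot'],o['opening'],robot.tip_extent)
d={}
for n in('scene','top'):
    c=robot.read_camera(n); d[n]=c; cv2.imwrite(f'pics/{n}0.png',c['img'][:,:,::-1])
    print(n,c['fx'],c['cx'],c['cy'],c['dist'],np.round(c['pose'],3).tolist())
pickle.dump(d,open('cams.pkl','wb'))
E
```

```text
0.0 [0.19376154 0.59349031 0.25232483] [-0.4938554  -3.10178997  0.00325826] 0.9995647632845145 0.022
scene 408.58976603954994 322.73843946407123 198.37977775924833 [-0.03192092  0.          0.          0.          0.        ] [[0.774, -0.334, 0.538, -0.032], [-0.634, -0.424, 0.647, -0.504], [0.012, -0.842, -0.54, 0.698], [0.0, 0.0, 0.0, 1.0]]
top 434.72044274896473 316.64057793803846 194.70419667410687 [-0.04933628  0.          0.          0.          0.        ] [[0.014, -0.992, 0.127, 0.454], [-1.0, -0.012, 0.016, 0.225], [-0.014, -0.128, -0.992, 1.353], [0.0, 0.0, 0.0, 1.0]]
```

View pics/scene0.png

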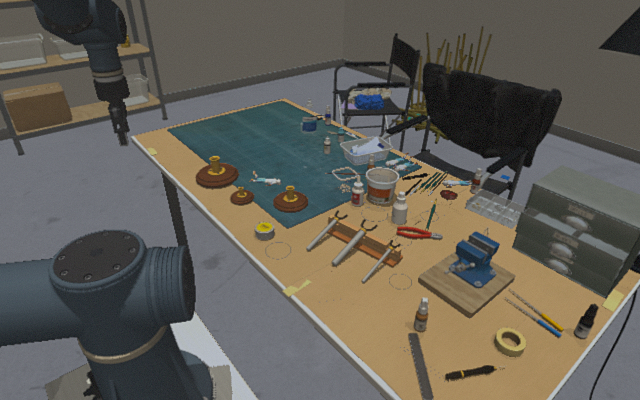

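View pics/top0.png

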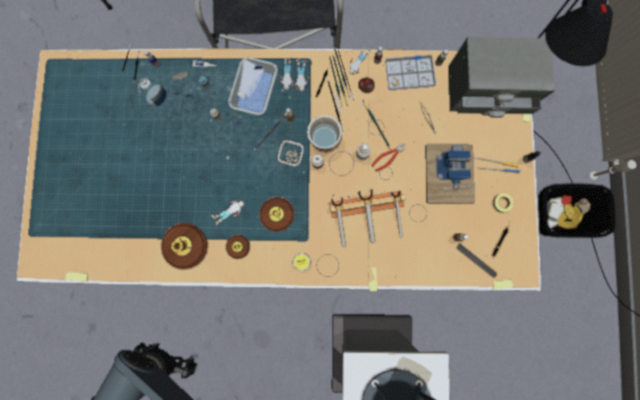

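Candidates:
- **Posts:** top view (341,220), (368,215) and (398,212). The same three in the scene view are (325,232), (355,242) and (380,263). The middle one looks thickest and the right one thinnest, so I expect the left one to be the 12 mm post.
- **Bases:** top view (184,246) is too large and (238,246) too small. (277,213) is about 35 px, or 110 mm, and sits on the mat, so I choose it.

Next I'll check this in a close crop and measure.

```bash
cat > h.py <<'E'
import numpy as np, cv2, pickle
def ray(c,uv):
    K=np.array([[c['fx'],0,c['cx']],[0,c['fy'],c['cy']],[0,0,1]])
    p=cv2.undistortPoints(np.array(uv,float).reshape(-1,1,2),K,np.array(c['dist'])).reshape(-1,2)
    d=np.c_[p,np.ones(len(p))]@np.array(c['pose'])[:3,:3].T
    return np.array(c['pose'])[:3,3],d
def onz(c,uv,z):
    o,d=ray(c,uv); z=np.broadcast_to(z,len(d)); return o+d*((z-o[2])/d[:,2])[:,None]
def proj(c,P):
    T=np.linalg.inv(c['pose']); K=np.array([[c['fx'],0,c['cx']],[0,c['fy'],c['cy']],[0,0,1]])
    return cv2.projectPoints(np.array(P,float).reshape(-1,1,3),cv2.Rodrigues(T[:3,:3])[0],T[:3,3],K,np.array(c['dist']))[0].reshape(-1,2)
def tri(c1,u1,c2,u2):
    o1,d1=ray(c1,[u1]);o2,d2=ray(c2,[u2]);d1=d1[0];d2=d2[0]
    s=np.linalg.lstsq(np.c_[d1,-d2],o2-o1,rcond=None)[0]
    a,b=o1+s[0]*d1,o2+s[1]*d2; return (a+b)/2,np.linalg.norm(a-b)
E
python3 - <<'E'
from h import *
d=pickle.load(open('cams.pkl','rb')); t=d['top']; s=d['scene']
a=cv2.resize(t['img'][180:255,230:420],None,fx=4,fy=4,interpolation=cv2.INTER_CUBIC)
b=cv2.resize(s['img'][175:275,265:417],None,fx=3,fy=3,interpolation=cv2.INTER_CUBIC)
b=cv2.copyMakeBorder(b,0,0,0,760-b.shape[1],cv2.BORDER_CONSTANT)
cv2.imwrite('pics/crop1.png',np.vstack([a,b])[:,:,::-1])
# plinth wood masks in top view
h=cv2.cvtColor(t['img'],cv2.COLOR_RGB2HSV)
m=((h[...,0]<14)|(h[...,0]>172))&(h[...,1]>90)&(h[...,2]<150)
n,l,st,ce=cv2.connectedComponentsWithStats(m.astype(np.uint8))
for i in range(1,n):
    if st[i,4]>150: 
        cs=cv2.findContours((l==i).astype(np.uint8),0,1)[0]; e=cv2.fitEllipse(cv2.convexHull(max(cs,key=len)))
        P=onz(t,[e[0]],.012)[0]; k=t['fx']/(1.353-.015)
        print(st[i],np.round(e[0],1),np.round(np.array(e[1])/k*1000),np.round(P,4))
E
```

```text
[359  78  15  14 155] [366.1  84.6] [41. 48.] [0.986  0.0918 0.012 ]
[260 198  33  33 645] [276.5 213.9] [101. 103.] [0.5648 0.3698 0.012 ]
[ 162  224   45   45 1218] [183.7 245.5] [137. 138.] [0.463  0.6553 0.012 ]
[227 236  22  22 276] [237.4 246.4] [68. 70.] [0.4631 0.4879 0.012 ]
```

View pics/crop1.png

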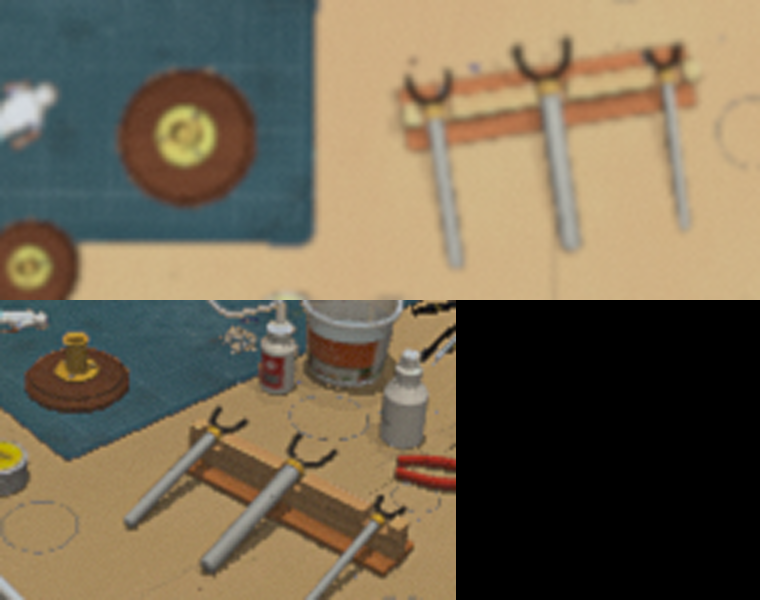

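The crop shows the middle post is thickest, the right one thinnest, and the left one medium. The left post's foot is at top pixel (344,246) and its collar at (338,208). The middle-sized base at (277,213) measures about 105 mm, so it's the 110 mm base. Next I'll get the shank axis and the socket precisely from both views.

```bash
python3 - <<'E'
from h import *
d=pickle.load(open('cams.pkl','rb'))
def shank(c,x0,x1,y0,y1,tag):
    h=cv2.cvtColor(c['img'][y0:y1,x0:x1],cv2.COLOR_RGB2HSV)
    m=((h[...,1]<50)&(h[...,2]>95)).astype(np.uint8)
    n,l,st,ce=cv2.connectedComponentsWithStats(m); i=1+st[1:,4].argmax()
    ys,xs=np.nonzero(l==i); p=np.c_[xs+x0,ys+y0].astype(float)
    mu=p.mean(0); v=np.linalg.svd(p-mu)[2][0]; v*=np.sign(v[1]); k=(p-mu)@v
    a,b=mu+v*(k.max()+.3),mu+v*(k.min()-.3)
    print(tag,len(p),np.round(a,1),np.round(b,1),'width',round(len(p)/np.ptp(k),2)); return a,b
T,S=d['top'],d['scene']
for t,bt,bs in(('L',(330,350,200,252),(300,340,205,255)),('M',(358,380,195,248),(328,368,225,270)),('R',(390,408,195,244),(355,395,240,290))):
    a,b=shank(T,*bt,t+' top'); a2,b2=shank(S,*bs,t+' scene')
    r={'L':.006,'M':.008,'R':.004}[t]
    F=onz(T,[a],r)[0]; C=onz(T,[b],r+.117*np.sin(.279))[0]
    F2=onz(S,[a2],r)[0]; C2=onz(S,[b2],r+.117*np.sin(.279))[0]
    print('  foot',F.round(4),F2.round(4),'end',C.round(4),C2.round(4),'len',np.linalg.norm(F-C).round(4),'az',np.degrees([np.arctan2(*(C-F)[1::-1]),np.arctan2(*(C2-F2)[1::-1])]).round(2))
# socket mouth: brass blob in top & scene
for n,(x0,x1,y0,y1),z in(('top',(262,292,200,228),.025),('scene',(270,312,180,212),.03)):
    c=d[n];h=cv2.cvtColor(c['img'][y0:y1,x0:x1],cv2.COLOR_RGB2HSV)
    m=(h[...,0]>=15)&(h[...,0]<36)&(h[...,1]>90)&(h[...,2]>60)
    ys,xs=np.nonzero(m); print(n,len(xs),xs.min()+x0,xs.max()+x0,ys.min()+y0,ys.max()+y0,xs.mean()+x0,ys.mean()+y0)
    print('\n'.join(''.join('#' if q else '.' for q in r) for r in m))
for P in ([.5648,.3698,.021],[.5648,.3698,.057]): print(proj(T,[P]),proj(S,[P]))
E
```

```text
L top 128 [343.8 246.3] [338.3 209.6] width 3.51
L scene 147 [307.  248.5] [335.1 219.6] width 3.71
  foot [0.4678 0.1606 0.006 ] [0.4711 0.1622 0.006 ] end [0.578  0.1794 0.0382] [0.584  0.1815 0.0382] len 0.1163 az [9.66 9.68]
M top 179 [372.5 241.5] [366.9 203.6] width 4.74
M scene 223 [333.  263.3] [362.7 230.3] width 5.09
  foot [0.4836 0.0724 0.008 ] [0.4854 0.0738 0.008 ] end [0.5973 0.0929 0.0402] [0.6081 0.0968 0.0402] len 0.12 az [10.2  10.64]
R top 84 [400.8 236.3] [396.3 200.7] width 2.38
R scene 122 [362.6 281.1] [389.8 248.5] width 2.91
  foot [ 0.5007 -0.0153  0.004 ] [ 0.5028 -0.0154  0.004 ] end [0.6077 0.0029 0.0362] [0.6129 0.0028 0.0362] len 0.1133 az [9.65 9.37]
top 217 268 284 206 221 275.9769585253456 213.42857142857142
..............................
..............................
..............................
..............................
..............................
..............................
...........#######............
.........###########..........
........#############.........
.......###############........
.......###############........
......
[... 1380 characters left out ...]
########........#....
.............###############..............
..............####.########...............
...............###########................
..................#####...................
..........................................
..........................................
..........................................
..........................................
..........................................
..........................................
..........................................
..........................................
..........................................
[[276.17328402 213.67061908]] [[290.0441361  198.33272498]]
[[274.89684825 212.65707408]] [[289.67701133 188.29254478]]
```

```bash
cat >> h.py <<'E'
from scipy.spatial.transform import Rotation as Rot
def tool(az,p):
    az,p=np.radians([az,p]); z=np.array([np.cos(p)*np.cos(az),np.cos(p)*np.sin(az),-np.sin(p)]); y=np.array([-np.sin(az),np.cos(az),0])
    return np.c_[np.cross(y,z),y,z]
def go(P,az,p,start=None):
    "P = grasp point; row entries from start (pos,R) or measured pose"
    from plant import robot
    o=robot.get_obs(); p0,R0=start or (o['tcp_pos'],Rot.from_rotvec(o['tcp_rot']).as_matrix())
    R=tool(az,p); t=np.array(P)-.003*R[:,2]
    w=Rot.from_matrix(R0.T@R).as_rotvec()/np.radians(45); s=R0.T@(t-p0)/.25
    print('turn',w.round(3).tolist(),'shift',s.round(4).tolist()); return t,R
E
python3 - <<'E'
from h import *
f=np.array([.469,.161,.006]);a=np.radians(9.7);u=np.array([np.cos(a),np.sin(a),0])
G=f+.072*(np.cos(.279)*u+np.sin(.279)*np.array([0,0,1])); print(G)
H=np.array([.37,.38,.25]); 
st=go(H,9.7,90); go(G+[0,0,.1],9.7,99,st)
E
```

```text
[0.53722631 0.17266214 0.0258284 ]
turn [-0.002, -0.001, -0.618] shift [-0.9354, -0.593, -0.0015]
turn [-0.0, 0.2, 0.0] shift [-0.5215, -0.9302, 0.4968]
```

Call:
jog_arm --rows '[[[0,0,-0.618],[-0.935,-0.593,0],40],[[0,0,-0.618],[-0.935,-0.593,0],40],[[0,0,-0.618],[-0.935,-0.593,0],40],[[0,0,-0.618],[-0.935,-0.593,0],40],[[0,0,-0.618],[-0.935,-0.593,0],40],[[0,0,-0.618],[-0.935,-0.593,0],40],[[0,0,-0.618],[-0.935,-0.593,0],40],[[0,0,-0.618],[-0.935,-0.593,0],40],[[0,0,-0.618],[-0.935,-0.593,0],40],[[0,0,-0.618],[-0.935,-0.593,0],40]]'

```text
t: 0.93
tcp_pos: [0.37, 0.3805, 0.253]
tcp_rot: [0.264, -3.129, -0.0]
force: [-1.0, -0.7, -1.0]
opening: 0.466
grasp_force: 0.0
```

Call:
jog_arm --rows '[[[0,0.2,0],[-0.52,-0.93,0.5],40],[[0,0.2,0],[-0.52,-0.93,0.5],40],[[0,0.2,0],[-0.52,-0.93,0.5],40],[[0,0.2,0],[-0.52,-0.93,0.5],40],[[0,0.2,0],[-0.52,-0.93,0.5],40],[[0,0.2,0],[-0.52,-0.93,0.5],40],[[0,0.2,0],[-0.52,-0.93,0.5],40],[[0,0.2,0],[-0.52,-0.93,0.5],40],[[0,0.2,0],[-0.52,-0.93,0.5],40],[[0,0.2,0],[-0.52,-0.93,0.5],40],[[0,0.2,0],[-0.52,-0.93,0.5],40],[[0,0.2,0],[-0.52,-0.93,0.5],40]]'

```text
t: 1.93
tcp_pos: [0.5367, 0.1752, 0.1291]
tcp_rot: [0.257, -2.974, 0.02]
force: [0.8, 0.1, -0.5]
opening: 0.467
grasp_force: 0.0
```

```bash
python3 - <<'E'
from h import *
from plant import robot
o=robot.get_obs();print(o['t'],o['tcp_pos'],o['opening'],o['joints'],o['force'])
c=robot.read_camera('scene'); t=robot.read_camera('top')
a=cv2.resize(t['img'][165:255,300:420],None,fx=3,fy=3,interpolation=cv2.INTER_CUBIC)
b=cv2.resize(c['img'][170:270,280:400],None,fx=3,fy=3,interpolation=cv2.INTER_CUBIC)
cv2.imwrite('pics/g1.png',np.vstack([a,b])[:,:,::-1])
go([.537,.173,.028],9.7,99)
E
```

```text
1.9333 [0.53667573 0.17524773 0.12907134] 0.4668736836718614 [ 0.12155667  0.66823749  1.5838342  -0.00892432  1.04585253 -1.61667121] [ 0.84034795  0.13298892 -0.47231134]
turn [-0.0, 0.001, 0.003] shift [-0.0617, -0.0072, 0.3877]
```

View pics/g1.png

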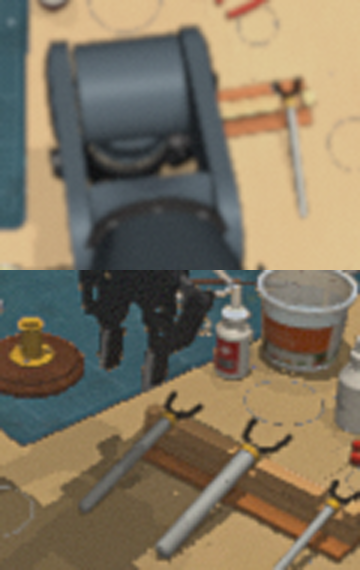

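The gripper hangs above the medium post with its fingers straddling the shank, and nothing else is near. I'll descend and close.

Call:
jog_arm --rows '[[[0,0,0],[-0.02,-0.007,0.12],40],[[0,0,0],[-0.04,-0.007,0.25],40],[[0,0,0],[-0.062,-0.007,0.33],40],[[0,0,0],[-0.062,-0.007,0.388],40],[[0,0,0],[-0.062,-0.007,0.388],40],[[0,0,0],[-0.062,-0.007,0.388],40],[[0,0,0],[-0.062,-0.007,0.388],40]]'

```text
t: 2.62
tcp_pos: [0.5387, 0.1721, 0.0311]
tcp_rot: [0.254, -2.976, 0.02]
force: [1.2, -0.1, 0.6]
opening: 0.471
grasp_force: 0.0
```

Call:
jog_arm --rows '[[[0,0,0],[0,0,0],20],[[0,0,0],[0,0,0],14],[[0,0,0],[0,0,0],8],[[0,0,0],[0,0,0],4],[[0,0,0],[0,0,0],4],[[0,0,0],[0,0,0],4],[[0,0,0],[0,0,0],4],[[0,0,0],[0,0,0],4]]'

```text
t: 3.28
tcp_pos: [0.5388, 0.1718, 0.0312]
tcp_rot: [0.253, -2.976, 0.02]
force: [0.4, 0.4, 6.0]
opening: 0.113
grasp_force: 58.7
```

```bash
python3 - <<'E'
from h import *
from plant import robot
o=robot.get_obs(); R0=Rot.from_rotvec(o['tcp_rot']).as_matrix(); p0=o['tcp_pos']
f=np.array([.469,.161,.006]); ft=R0.T@(f-p0); print('foot in tool',ft.round(4).tolist())
a=go([.538,.172,.22],9.7,99)
b=go([.53,.27,.23],20,60,a)
R=tool(33,25); tgt=np.array([.565,.370,.13])-R@ft; print('tcp',tgt)
go(tgt+.003*R[:,2],33,25,b)
E
```

```text
foot in tool [0.0659, 0.0011, 0.0358]
turn [0.0, 0.002, 0.0] shift [0.1197, 0.0014, -0.7578]
turn [-0.043, -0.864, -0.229] shift [-0.0204, 0.3907, -0.0422]
tcp [0.56177538 0.3665762  0.20484356]
turn [-0.216, -0.774, -0.198] shift [-0.1675, 0.3195, 0.2249]
```

Call:
jog_arm --rows '[[[0,0,0],[0.02,0,-0.1],4],[[0,0,0],[0.04,0,-0.25],4],[[0,0,0],[0.08,0,-0.4],4],[[0,0,0],[0.12,0,-0.55],4],[[0,0,0],[0.12,0,-0.7],4],[[0,0,0],[0.12,0,-0.758],4],[[0,0,0],[0.12,0,-0.758],4],[[0,0,0],[0.12,0,-0.758],4]]'

```text
t: 3.95
tcp_pos: [0.538, 0.1716, 0.2223]
tcp_rot: [0.253, -2.976, 0.02]
force: [-1.2, 0.1, -1.5]
opening: 0.116
grasp_force: 58.5
```

Call:
jog_arm --rows '[[[-0.005,-0.11,-0.03],[0,0.05,-0.01],4],[[-0.01,-0.22,-0.06],[-0.01,0.1,-0.01],4],[[-0.015,-0.33,-0.09],[-0.01,0.15,-0.02],4],[[-0.02,-0.44,-0.12],[-0.01,0.2,-0.02],4],[[-0.03,-0.55,-0.15],[-0.015,0.25,-0.03],4],[[-0.035,-0.66,-0.18],[-0.02,0.3,-0.03],4],[[-0.04,-0.77,-0.2],[-0.02,0.35,-0.04],4],[[-0.043,-0.864,-0.229],[-0.02,0.39,-0.042],4],[[-0.043,-0.864,-0.229],[-0.02,0.39,-0.042],4],[[-0.043,-0.864,-0.229],[-0.02,0.39,-0.042],4]]'

```text
t: 4.78
tcp_pos: [0.5256, 0.2685, 0.2287]
tcp_rot: [-0.457, 2.592, 0.122]
force: [-0.4, -0.7, 0.0]
opening: 0.114
grasp_force: 58.5
```

Call:
jog_arm --rows '[[[-0.03,-0.1,-0.025],[-0.02,0.04,0.03],4],[[-0.06,-0.2,-0.05],[-0.04,0.08,0.06],4],[[-0.08,-0.3,-0.075],[-0.06,0.12,0.09],4],[[-0.11,-0.4,-0.1],[-0.085,0.16,0.115],4],[[-0.14,-0.5,-0.125],[-0.11,0.2,0.145],4],[[-0.17,-0.6,-0.15],[-0.13,0.24,0.17],4],[[-0.195,-0.7,-0.18],[-0.15,0.29,0.2],4],[[-0.216,-0.774,-0.198],[-0.168,0.32,0.225],4],[[-0.216,-0.774,-0.198],[-0.168,0.32,0.225],4],[[-0.216,-0.774,-0.198],[-0.168,0.32,0.225],4],[[-0.216,-0.774,-0.198],[-0.168,0.32,0.225],4]]'

```text
t: 5.7
tcp_pos: [0.5918, 0.4167, 0.3026]
tcp_rot: [-0.588, 2.176, 0.252]
force: [-0.2, 0.0, -0.4]
opening: 0.118
grasp_force: 58.6
```

```bash
python3 - <<'E'
from h import *
from plant import robot
o=robot.get_obs();print(o['t'],o['tcp_pos'],o['opening'],o['joints'],o['force'])
R0=Rot.from_rotvec(o['tcp_rot']).as_matrix(); print((R0.T@tool(33,25)).round(3).tolist())
print('pred foot',o['tcp_pos']+R0@[.0659,.0011,.0358])
d={n:robot.read_camera(n) for n in('scene','top')}; pickle.dump(d,open('cams2.pkl','wb'))
c,t=d['scene'],d['top']
a=cv2.resize(t['img'][170:250,240:340],None,fx=3,fy=3,interpolation=cv2.INTER_CUBIC)
b=cv2.resize(c['img'][110:220,240:360],None,fx=5,fy=5,interpolation=cv2.INTER_CUBIC)
a=cv2.copyMakeBorder(a,0,550-240,0,0,cv2.BORDER_CONSTANT)[:,:200]
cv2.imwrite('pics/h1.png',np.hstack([a,b])[:,:,::-1])
E
```

```text
5.7 [0.59176108 0.41673455 0.30258247] 0.11787207116535667 [ 0.44319416  0.45363889  1.77322187  1.21952316  0.04541294 -2.85392327] [-0.2140837   0.04565676 -0.42605844]
[[0.972, 0.019, -0.233], [-0.004, 0.998, 0.064], [0.234, -0.061, 0.97]]
pred foot [0.58081439 0.40978485 0.22870736]
```

View pics/h1.png

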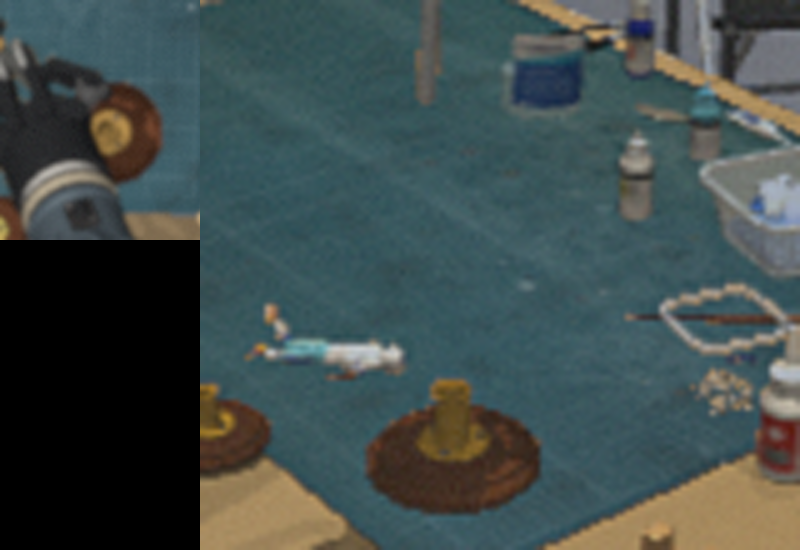

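The post is held, with its foot visible above and left of the base. The wrist has run into the q5≈0 singularity and the joint 6 limit, though. I'll model the wrist from the recorded readings and plan a path round to the flipped wrist branch (j4≈π, j6≈+1.6), away from the singularity.

```bash
python3 - <<'E'
from h import *
from scipy.optimize import least_squares
from plant import robot
o=robot.get_obs()
D=[([1.077,.527,1.433,0,1.181,-.178],[.19376,.59349,.25232],[-.49386,-3.10179,.00326]),
([.12155667,.66823749,1.5838342,-.00892432,1.04585253,-1.61667121],[.53667573,.17524773,.12907134],[.257,-2.974,.02]),
(o['joints'],o['tcp_pos'],o['tcp_rot'])]
E=lambda s,a:Rot.from_euler(s,a)
def fr(q):return E('z',q[0])*E('y',q[1]+q[2])*E('z',q[3])*E('y',q[4])*E('z',q[5])
for q,p,r in D: print((fr(q).inv()*Rot.from_rotvec(r)).as_rotvec().round(3))
def fp(q,k):
    h,l1,off,l2,L=k
    a=q[1];b=q[1]+q[2]
    w=E('z',q[0]).apply([l1*np.sin(a)+l2*np.sin(b),off,h+l1*np.cos(a)+l2*np.cos(b)])
    return w+L*fr(q).as_matrix()[:,2]
k=least_squares(lambda k:np.ravel([fp(q,k)-p for q,p,r in D]),[.15,.4,.11,.4,.2]).x
print(k.round(4),[np.round((fp(q,k)-p)*1000,1).tolist() for q,p,r in D])
E
```

```text
[0.002 0.003 1.571]
[-0.     0.     1.571]
[-0.     0.     1.571]
[0.2266 0.5053 0.1111 0.3729 0.2604] [[-7.5, -13.2, 9.1], [8.1, 1.2, 2.0], [6.6, 2.5, -11.1]]
```

```bash
cat >> h.py <<'E'
E=lambda s,a:Rot.from_euler(s,a)
def fr(q):return E('z',q[0])*E('y',q[1]+q[2])*E('z',q[3])*E('y',q[4])*E('z',q[5]+np.pi/2)
KF=None
def fp(q,k):
    h,l1,off,l2,L,e=k; a=q[1];b=q[1]+q[2]
    w=E('z',q[0]).apply([l1*np.sin(a)+l2*np.sin(b)+e*np.cos(b),off,h+l1*np.cos(a)+l2*np.cos(b)-e*np.sin(b)])
    return w+L*fr(q).as_matrix()[:,2]
E
python3 - <<'E'
from h import *
from scipy.optimize import least_squares
from plant import robot
o=robot.get_obs(); q0=np.array(o['joints'])
D=[([1.077,.527,1.433,0,1.181,-.178],[.19376,.59349,.25232]),
([.12155667,.66823749,1.5838342,-.00892432,1.04585253,-1.61667121],[.53667573,.17524773,.12907134]),(q0,o['tcp_pos'])]
k=least_squares(lambda k:np.ravel([fp(q,k)-p for q,p in D]),[.15,.4,.11,.4,.2,0]).x
print(k.round(4).tolist(),np.abs([fp(q,k)-p for q,p in D]).max())
W=[q0]+[np.r_[q0[:3],1.4+i*(3.1416-1.4)/8,.35,-2.5+i*(1.57+2.5)/8] for i in range(9)]
for a,b in zip(W,W[1:]):
    Ra=fr(a); w=(Ra.inv()*fr(b)).as_rotvec()/np.radians(45); s=Ra.inv().apply(fp(b,k)-fp(a,k))/.25
    print(w.round(3).tolist(),s.round(3).tolist(),fp(b,k).round(3))
E
```

```text
[0.2701, 0.5918, 0.1109, 0.3891, 0.2754, 0.1145] 0.0004761615876840708
[-0.37, 0.135, 0.672] [0.027, 0.33, -0.051] [0.539 0.482 0.306]
[-0.076, -0.061, 0.908] [-0.07, 0.042, -0.003] [0.55  0.488 0.322]
[-0.096, -0.016, 0.908] [-0.041, 0.071, -0.003] [0.562 0.491 0.338]
[-0.091, 0.033, 0.908] [-0.001, 0.082, -0.003] [0.576 0.489 0.353]
[-0.064, 0.073, 0.908] [0.039, 0.072, -0.003] [0.59  0.483 0.367]
[-0.02, 0.095, 0.908] [0.069, 0.044, -0.003] [0.604 0.473 0.378]
[0.028, 0.093, 0.908] [0.082, 0.005, -0.003] [0.618 0.46  0.386]
[0.07, 0.067, 0.908] [0.074, -0.036, -0.003] [0.63  0.444 0.392]
[0.094, 0.024, 0.908] [0.047, -0.067, -0.003] [0.64  0.427 0.393]
```

Call:
jog_arm --rows '[[[-0.37,0.135,0.672],[0.027,0.33,-0.051],4],[[-0.37,0.135,0.672],[0.027,0.33,-0.051],4],[[-0.37,0.135,0.672],[0.027,0.33,-0.051],4],[[-0.37,0.135,0.672],[0.027,0.33,-0.051],4],[[-0.37,0.135,0.672],[0.027,0.33,-0.051],4],[[-0.37,0.135,0.672],[0.027,0.33,-0.051],4],[[-0.37,0.135,0.672],[0.027,0.33,-0.051],4],[[-0.37,0.135,0.672],[0.027,0.33,-0.051],4]]'

```text
t: 6.47
tcp_pos: [0.5387, 0.4801, 0.302]
tcp_rot: [-0.168, 2.387, 0.841]
force: [0.6, 0.4, -0.9]
opening: 0.116
grasp_force: 58.8
```

```bash
python3 - <<'E'
from plant import robot
o=robot.get_obs();print(o['t'],o['tcp_pos'],o['opening'],o['joints'])
E
```

```text
6.4667 [0.53868014 0.48006945 0.30204456] 0.11588858781855105 [ 0.44233799  0.45390712  1.77481563  1.39566145  0.34814014 -2.49763292]
```

The joints landed as planned, so I'll carry on round.

Call:
jog_arm --rows '[[[-0.076,-0.061,0.908],[-0.07,0.042,-0.003],4],[[-0.076,-0.061,0.908],[-0.07,0.042,-0.003],4],[[-0.076,-0.061,0.908],[-0.07,0.042,-0.003],4],[[-0.076,-0.061,0.908],[-0.07,0.042,-0.003],4],[[-0.076,-0.061,0.908],[-0.07,0.042,-0.003],4],[[-0.076,-0.061,0.908],[-0.07,0.042,-0.003],4],[[-0.076,-0.061,0.908],[-0.07,0.042,-0.003],4]]'

```text
t: 7.05
tcp_pos: [0.5479, 0.4879, 0.3179]
tcp_rot: [0.712, 2.385, 1.206]
force: [-0.5, -0.5, -0.5]
opening: 0.113
grasp_force: 58.8
```

Call:
jog_arm --rows '[[[-0.096,-0.016,0.908],[-0.041,0.071,-0.003],4],[[-0.096,-0.016,0.908],[-0.041,0.071,-0.003],4],[[-0.096,-0.016,0.908],[-0.041,0.071,-0.003],4],[[-0.096,-0.016,0.908],[-0.041,0.071,-0.003],4],[[-0.096,-0.016,0.908],[-0.041,0.071,-0.003],4],[[-0.096,-0.016,0.908],[-0.041,0.071,-0.003],4],[[-0.096,-0.016,0.908],[-0.041,0.071,-0.003],4]]'

```text
t: 7.63
tcp_pos: [0.5607, 0.4905, 0.334]
tcp_rot: [1.616, 2.109, 1.52]
force: [-0.1, 0.1, -1.7]
opening: 0.112
grasp_force: 58.8
```

Call:
jog_arm --rows '[[[-0.091,0.033,0.908],[-0.001,0.082,-0.003],4],[[-0.091,0.033,0.908],[-0.001,0.082,-0.003],4],[[-0.091,0.033,0.908],[-0.001,0.082,-0.003],4],[[-0.091,0.033,0.908],[-0.001,0.082,-0.003],4],[[-0.091,0.033,0.908],[-0.001,0.082,-0.003],4],[[-0.091,0.033,0.908],[-0.001,0.082,-0.003],4],[[-0.091,0.033,0.908],[-0.001,0.082,-0.003],4]]'

```text
t: 8.22
tcp_pos: [0.5746, 0.4889, 0.3493]
tcp_rot: [-2.115, -1.294, -1.484]
force: [-0.1, 1.2, -1.7]
opening: 0.112
grasp_force: 58.8
```

Call:
jog_arm --rows '[[[-0.064,0.073,0.908],[0.039,0.072,-0.003],4],[[-0.064,0.073,0.908],[0.039,0.072,-0.003],4],[[-0.064,0.073,0.908],[0.039,0.072,-0.003],4],[[-0.064,0.073,0.908],[0.039,0.072,-0.003],4],[[-0.064,0.073,0.908],[0.039,0.072,-0.003],4],[[-0.064,0.073,0.908],[0.039,0.072,-0.003],4],[[-0.064,0.073,0.908],[0.039,0.072,-0.003],4]]'

```text
t: 8.8
tcp_pos: [0.5891, 0.4832, 0.3629]
tcp_rot: [-2.197, -0.392, -1.24]
force: [0.4, 0.5, -1.1]
opening: 0.117
grasp_force: 58.8
```

Call:
jog_arm --rows '[[[-0.02,0.095,0.908],[0.069,0.044,-0.003],4],[[-0.02,0.095,0.908],[0.069,0.044,-0.003],4],[[-0.02,0.095,0.908],[0.069,0.044,-0.003],4],[[-0.02,0.095,0.908],[0.069,0.044,-0.003],4],[[-0.02,0.095,0.908],[0.069,0.044,-0.003],4],[[-0.02,0.095,0.908],[0.069,0.044,-0.003],4],[[-0.02,0.095,0.908],[0.069,0.044,-0.003],4]]'

```text
t: 9.38
tcp_pos: [0.6034, 0.4736, 0.3743]
tcp_rot: [-2.013, 0.408, -0.911]
force: [-0.2, 0.1, -0.8]
opening: 0.113
grasp_force: 58.8
```

```bash
python3 - <<'E'
from plant import robot
o=robot.get_obs();print(o['t'],o['tcp_pos'],o['opening'],o['joints'])
E
```

```text
9.3833 [0.60338831 0.47355657 0.37427691] 0.11345956889253524 [0.44426499 0.45445266 1.77391698 2.48819529 0.34996608 0.03990418]
```

Call:
jog_arm --rows '[[[0.028,0.093,0.908],[0.082,0.005,-0.003],4],[[0.028,0.093,0.908],[0.082,0.005,-0.003],4],[[0.028,0.093,0.908],[0.082,0.005,-0.003],4],[[0.028,0.093,0.908],[0.082,0.005,-0.003],4],[[0.028,0.093,0.908],[0.082,0.005,-0.003],4],[[0.028,0.093,0.908],[0.082,0.005,-0.003],4],[[0.028,0.093,0.908],[0.082,0.005,-0.003],4]]'

```text
t: 9.97
tcp_pos: [0.6169, 0.4605, 0.3828]
tcp_rot: [-1.623, 1.064, -0.529]
force: [-1.1, 0.4, -1.6]
opening: 0.119
grasp_force: 58.8
```

Call:
jog_arm --rows '[[[0.07,0.067,0.908],[0.074,-0.036,-0.003],4],[[0.07,0.067,0.908],[0.074,-0.036,-0.003],4],[[0.07,0.067,0.908],[0.074,-0.036,-0.003],4],[[0.07,0.067,0.908],[0.074,-0.036,-0.003],4],[[0.07,0.067,0.908],[0.074,-0.036,-0.003],4],[[0.07,0.067,0.908],[0.074,-0.036,-0.003],4],[[0.07,0.067,0.908],[0.074,-0.036,-0.003],4]]'

```text
t: 10.55
tcp_pos: [0.6291, 0.4446, 0.3882]
tcp_rot: [-1.078, 1.548, -0.118]
force: [0.5, 0.0, -0.9]
opening: 0.114
grasp_force: 58.8
```

Call:
jog_arm --rows '[[[0.094,0.024,0.908],[0.047,-0.067,-0.003],4],[[0.094,0.024,0.908],[0.047,-0.067,-0.003],4],[[0.094,0.024,0.908],[0.047,-0.067,-0.003],4],[[0.094,0.024,0.908],[0.047,-0.067,-0.003],4],[[0.094,0.024,0.908],[0.047,-0.067,-0.003],4],[[0.094,0.024,0.908],[0.047,-0.067,-0.003],4],[[0.094,0.024,0.908],[0.047,-0.067,-0.003],4]]'

```text
t: 11.13
tcp_pos: [0.6391, 0.4268, 0.39]
tcp_rot: [-0.42, 1.841, 0.301]
force: [0.2, 0.0, -1.9]
opening: 0.113
grasp_force: 58.8
```

```bash
cat >> h.py <<'E'
K=[0.2701, 0.5918, 0.1109, 0.3891, 0.2754, 0.1145]
FT=np.array([.0659,.0011,.0358])
def ik(P,az,p,q0):
    from scipy.optimize import least_squares
    R=Rot.from_matrix(tool(az,p)); t=np.array(P)
    return least_squares(lambda q:np.r_[fp(q,K)-t,.3*(fr(q).inv()*R).as_rotvec()],q0)
E
python3 - <<'E'
from h import *
from plant import robot
o=robot.get_obs();print(o['t'],o['tcp_pos'],o['joints'])
for az in (24,):
  R=tool(az,25)
  for fz in(.13,.09,.022):
    t=np.array([.565,.370,fz])-R@FT; r=ik(t,az,25,o['joints']); print(fz,t.round(4),r.cost,r.x.round(3))
R=tool(24,25); t=np.array([.565,.37,.13])-R@FT; go(t+.003*R[:,2],24,25)
E
```

```text
11.1333 [0.63912355 0.42681892 0.39003939] [0.44375069 0.45445485 1.77338674 3.14068421 0.35051302 1.56677788]
0.13 [0.5612 0.3671 0.2049] 6.090040531514493e-20 [0.41  0.693 2.08  3.13  0.766 1.576]
0.09 [0.5612 0.3671 0.1649] 1.2433224613877061e-17 [0.41  0.79  2.087 3.131 0.87  1.574]
0.022 [0.5612 0.3671 0.0969] 1.63977095627821e-27 [0.41  0.954 2.078 3.132 1.025 1.572]
turn [0.03, 0.165, 0.018] shift [0.8224, -0.0779, -0.1425]
```

Call:
jog_arm --rows '[[[0.03,0.165,0.018],[0.15,-0.015,-0.025],4],[[0.03,0.165,0.018],[0.3,-0.03,-0.05],4],[[0.03,0.165,0.018],[0.45,-0.045,-0.075],4],[[0.03,0.165,0.018],[0.6,-0.06,-0.1],4],[[0.03,0.165,0.018],[0.73,-0.07,-0.13],4],[[0.03,0.165,0.018],[0.822,-0.078,-0.143],4],[[0.03,0.165,0.018],[0.822,-0.078,-0.143],4],[[0.03,0.165,0.018],[0.822,-0.078,-0.143],4],[[0.03,0.165,0.018],[0.822,-0.078,-0.143],4],[[0.03,0.165,0.018],[0.822,-0.078,-0.143],4]]'

```text
t: 11.97
tcp_pos: [0.5623, 0.3687, 0.2074]
tcp_rot: [-0.415, 1.969, 0.271]
force: [0.2, 0.8, -0.8]
opening: 0.119
grasp_force: 58.8
```

```bash
python3 - <<'E'
from h import *
from plant import robot
o=robot.get_obs();print(o['t'],o['tcp_pos'],o['joints'])
R0=Rot.from_rotvec(o['tcp_rot']).as_matrix()
print('pred foot',o['tcp_pos']+R0@FT, (R0.T@tool(24,25)).round(3).tolist())
d={n:robot.read_camera(n) for n in('scene','top')}; pickle.dump(d,open('cams2.pkl','wb'))
c,t=d['scene'],d['top']
f=o['tcp_pos']+R0@FT
for n in d: print(n,proj(d[n],[f,f+[0,0,.117],[.565,.37,.057]]).round(1).tolist())
a=cv2.resize(t['img'][160:250,240:310],None,fx=4,fy=4,interpolation=cv2.INTER_CUBIC)
b=cv2.resize(c['img'][110:220,245:345],None,fx=5,fy=5,interpolation=cv2.INTER_CUBIC)
a=cv2.copyMakeBorder(a,0,550-360,0,0,cv2.BORDER_CONSTANT)
cv2.imwrite('pics/h2.png',np.hstack([a,b])[:,:,::-1])
E
```

```text
11.9667 [0.56232667 0.36866085 0.20744804] [0.41176797 0.68872199 2.07232156 3.13215103 0.75965947 1.57844911]
pred foot [0.5663691  0.37193866 0.13262441] [[1.0, 0.004, 0.006], [-0.004, 1.0, -0.0], [-0.006, 0.0, 1.0]]
scene [[288.9, 165.7], [287.5, 128.4], [289.7, 188.2]]
top [[271.2, 209.8], [265.9, 205.5], [274.8, 212.6]]
```

View pics/h2.png

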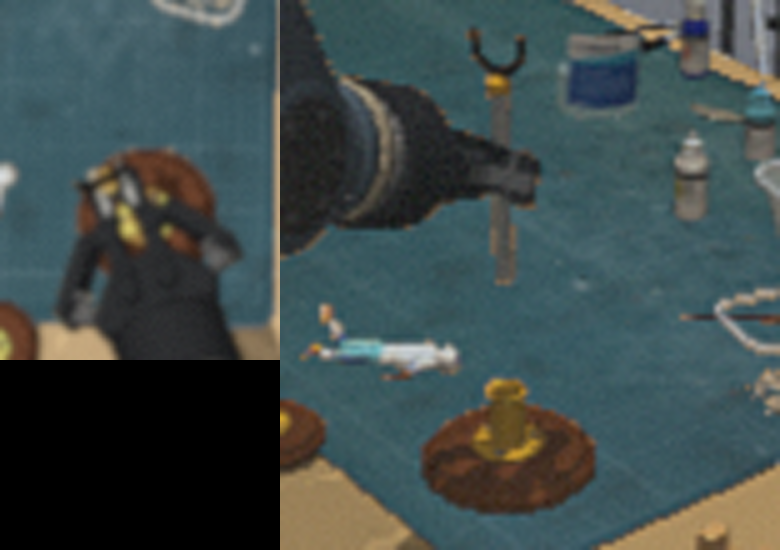

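The post hangs vertical, cradle up, with its foot about 75 mm above the right base's socket. The foot is at scene pixel (290,166) and the mouth at (290,187). I'll measure the lateral offset to sub-pixel precision in the scene view.

```bash
python3 - <<'E'
from h import *
d=pickle.load(open('cams2.pkl','rb'));c=d['scene'];im=c['img'].astype(float)
hsv=cv2.cvtColor(c['img'],cv2.COLOR_RGB2HSV)
print('steel: weight = red channel excess over mat')
for r in range(152,169):
    w=im[r,280:300,0]; bg=np.median(np.r_[w[:6],w[-6:]]); e=np.clip(w-bg-12,0,None); print(r,round((e*np.arange(280,300)).sum()/max(e.sum(),1),2),int(e.sum()))
for r in range(184,195):
    w=im[r,280:300,0]-im[r,280:300,2]; bg=np.median(np.r_[w[:4],w[-4:]]); e=np.clip(w-bg-25,0,None); print(r,round((e*np.arange(280,300)).sum()/max(e.sum(),1),2),int(e.sum()))
print(proj(c,[[.565,.37,z] for z in(.13,.15,.17,.057,.05,.045,.021)]).round(2).tolist())
P=proj(c,[[.565,.37,.057],[.566,.37,.057],[.565,.371,.057]]);print(P-P[0])
E
```

```text
steel: weight = red channel excess over mat
152 287.83 29
153 287.92 36
154 288.71 35
155 289.6 81
156 289.03 113
157 289.04 99
158 289.03 118
159 289.13 104
160 288.24 67
161 290.0 32
162 289.98 55
163 290.17 48
164 290.11 63
165 289.82 76
166 289.28 138
167 0.0 0
168 0.0 0
184 280.0 5
185 287.91 23
186 289.4 749
187 289.38 849
188 289.82 800
189 289.78 691
190 290.25 477
191 290.71 688
192 0.0 0
193 0.0 0
194 0.0 0
[[288.92, 166.89], [288.7, 160.79], [288.47, 154.58], [289.69, 188.24], [289.76, 190.22], [289.82, 191.63], [290.06, 198.28]]
[[ 0.          0.        ]
 [ 0.27051365 -0.10629332]
 [-0.19240745 -0.13521743]]
```

```bash
python3 - <<'E'
from h import *
R=tool(24,25); t=np.array([.565,.37,.066])-R@FT; print(t); go(t+.003*R[:,2],24,25)
E
```

```text
[0.56124942 0.36712603 0.14085542]
turn [-0.0, 0.006, -0.006] shift [0.243, -0.0052, 0.1073]
```

Call:
jog_arm --rows '[[[0,0.006,-0.006],[0.08,-0.005,0.035],4],[[0,0.006,-0.006],[0.16,-0.005,0.07],4],[[0,0.006,-0.006],[0.22,-0.005,0.1],4],[[0,0.006,-0.006],[0.243,-0.005,0.107],4],[[0,0.006,-0.006],[0.243,-0.005,0.107],4],[[0,0.006,-0.006],[0.243,-0.005,0.107],4],[[0,0.006,-0.006],[0.243,-0.005,0.107],4]]'

```text
t: 12.65
tcp_pos: [0.5601, 0.3666, 0.1399]
tcp_rot: [-0.419, 1.976, 0.267]
force: [0.3, -0.0, -1.1]
opening: 0.116
grasp_force: 58.8
```

```bash
python3 - <<'E'
from h import *
from plant import robot
o=robot.get_obs();R0=Rot.from_rotvec(o['tcp_rot']).as_matrix()
f=o['tcp_pos']+R0@FT; print(o['t'],'pred foot',f,o['force'])
d={n:robot.read_camera(n) for n in('scene','top')}; pickle.dump(d,open('cams3.pkl','wb'))
for n in d: print(n,proj(d[n],[f,[.565,.37,.057]]).round(1).tolist())
b=cv2.resize(d['scene']['img'][135:215,260:320],None,fx=7,fy=7,interpolation=cv2.INTER_CUBIC)
a=cv2.resize(d['top']['img'][180:235,250:305],None,fx=6,fy=6,interpolation=cv2.INTER_CUBIC)
a=cv2.copyMakeBorder(a,0,560-330,0,0,cv2.BORDER_CONSTANT)
cv2.imwrite('pics/h3.png',np.hstack([a,b])[:,:,::-1])
E
```

```text
12.65 pred foot [0.56364983 0.36944117 0.06502626] [ 3.34265738e-01 -4.36556939e-04 -1.08535588e+00]
scene [[289.4, 186.2], [289.7, 188.2]]
top [[274.7, 212.8], [274.8, 212.6]]
```

View pics/h3.png

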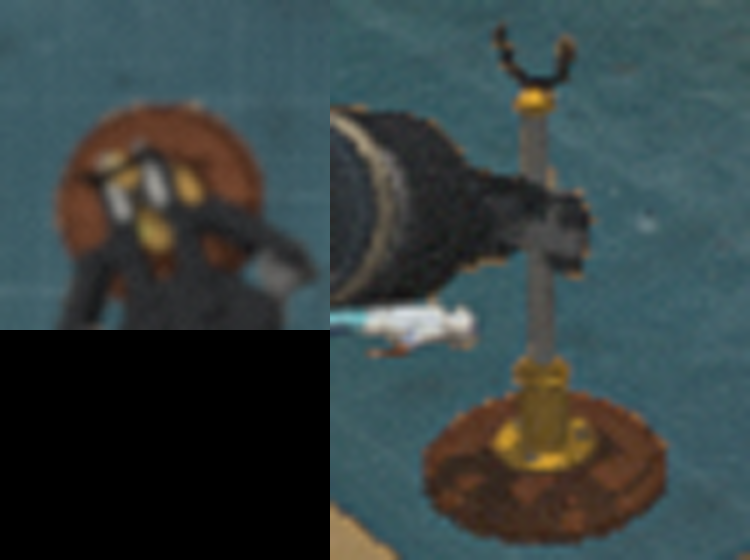

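The foot is over the mouth: foot tip at crop (541,365), mouth centre about (543,371). I'll descend in small steps and watch the force.

Call:
jog_arm --rows '[[[0,0,0],[-0.001,0,0.003],4],[[0,0,0],[0.014,0,0.01],4],[[0,0,0],[0.028,0,0.017],4],[[0,0,0],[0.042,0,0.023],4],[[0,0,0],[0.056,0,0.03],4],[[0,0,0],[0.07,0,0.036],4],[[0,0,0],[0.07,0,0.036],4]]'

```text
t: 13.33
tcp_pos: [0.56, 0.3667, 0.1174]
tcp_rot: [-0.42, 1.979, 0.267]
force: [0.1, 2.0, -1.4]
opening: 0.116
grasp_force: 58.9
```

Call:
jog_arm --rows '[[[0,0,0],[0.018,0,0.008],4],[[0,0,0],[0.036,0,0.017],4],[[0,0,0],[0.054,0,0.025],4],[[0,0,0],[0.054,0,0.025],4]]'

```text
t: 13.67
tcp_pos: [0.5599, 0.3667, 0.1025]
tcp_rot: [-0.42, 1.98, 0.267]
force: [1.2, 2.9, -2.2]
opening: 0.119
grasp_force: 58.8
```

Call:
jog_arm --rows '[[[0,0,0],[0.004,0,0.002],4],[[0,0,0],[0.007,0,0.003],4],[[0,0,0],[0.007,0,0.003],4]]'

```text
t: 13.92
tcp_pos: [0.56, 0.3666, 0.1018]
tcp_rot: [-0.42, 1.978, 0.267]
force: [-0.2, 3.1, -0.8]
opening: 0.121
grasp_force: 58.8
```

Call:
jog_arm --rows '[[[0,0,0],[0.007,0,0.003],4],[[0,0,0],[0.011,0,0.005],4],[[0,0,0],[0.011,0,0.005],4]]'

```text
t: 14.17
tcp_pos: [0.56, 0.3666, 0.0989]
tcp_rot: [-0.419, 1.978, 0.267]
force: [0.8, 2.3, 0.4]
opening: 0.12
grasp_force: 58.9
```

Call:
jog_arm --rows '[[[0,0,0],[0.004,0,0.002],4],[[0,0,0],[0.007,0,0.003],4],[[0,0,0],[0.007,0,0.003],4]]'

```text
t: 14.42
tcp_pos: [0.5606, 0.3668, 0.0987]
tcp_rot: [-0.418, 1.973, 0.267]
force: [-2.1, 2.7, 5.6]
opening: 0.117
grasp_force: 59.2
```

Call:
jog_arm --rows '[[[0,0,0],[0.004,0,0.002],4],[[0,0,0],[0.007,0,0.003],4],[[0,0,0],[0.007,0,0.003],4]]'

```text
t: 14.67
tcp_pos: [0.5611, 0.3669, 0.0985]
tcp_rot: [-0.417, 1.969, 0.268]
force: [-2.0, 0.3, 11.6]
opening: 0.115
grasp_force: 59.4
```

```bash
python3 - <<'E'
from h import *
from plant import robot
o=robot.get_obs();R0=Rot.from_rotvec(o['tcp_rot']).as_matrix()
f=o['tcp_pos']+R0@FT; print(o['t'],'pred foot',f,o['force'],o['joints'])
c=robot.read_camera('scene')
print(proj(c,[[.565,.37,.021+.117],[.565,.37,.023+.154]]))
b=cv2.resize(c['img'][135:215,260:320],None,fx=7,fy=7,interpolation=cv2.INTER_CUBIC)
cv2.imwrite('pics/h4.png',b[:,:,::-1])
E
```

```text
14.6667 pred foot [0.56513409 0.3700095  0.02371209] [-1.98241569  0.33121823 11.557697  ] [0.40961409 0.95077274 2.07295879 3.13247007 1.02132915 1.57278461]
[[288.82876528 164.46323933]
 [288.39274403 152.38550483]]
```

View pics/h4.png

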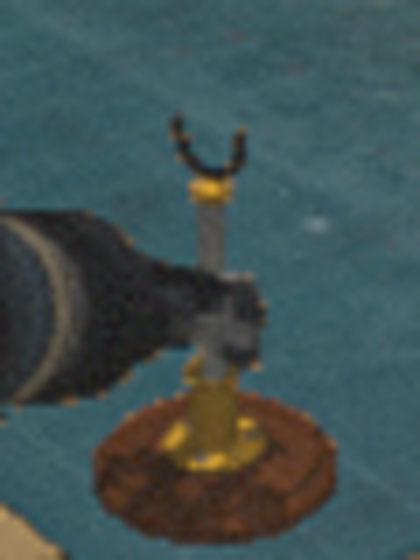

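The post sits in the socket: the collar is at the seated height and the contact force is 11.6 N. I'll release and back straight off.

Call:
jog_arm --rows '[[[0,0,0],[-0.006,0,-0.003],8],[[0,0,0],[-0.006,0,-0.003],14],[[0,0,0],[-0.006,0,-0.003],25],[[0,0,0],[-0.006,0,-0.003],40],[[0,0,0],[-0.006,0,-0.003],40],[[0,0,0],[-0.006,0,-0.003],40],[[0,0,0],[-0.006,0,-0.003],40],[[0,0,0],[-0.006,0,-0.05],40],[[0,0,0],[-0.006,0,-0.12],40],[[0,0,0],[-0.006,0,-0.2],40],[[0,0,0],[-0.006,0,-0.3],40],[[0,0,0],[-0.006,0,-0.4],40],[[0,0,0],[-0.006,0,-0.4],40],[[0,0,0],[-0.006,0,-0.4],40],[[0,0,0],[-0.006,0,-0.4],40]]'

```text
t: 15.97
tcp_pos: [0.4787, 0.3302, 0.139]
tcp_rot: [-0.419, 1.977, 0.266]
force: [0.4, 0.8, 0.0]
opening: 0.469
grasp_force: 0.0
```

```bash
python3 - <<'E'
from h import *
from plant import robot
o=robot.get_obs();print(o['t'],o['tcp_pos'],o['force'],o['opening'])
c=robot.read_camera('scene')
b=cv2.resize(c['img'][120:300,240:420],None,fx=3.3,fy=3.3,interpolation=cv2.INTER_CUBIC)
cv2.imwrite('pics/h5.png',b[:,:,::-1])
E
```

```text
15.9667 [0.47867204 0.3302118  0.13900945] [0.36054437 0.7933181  0.00262539] 0.46939041553084504
```

View pics/h5.png

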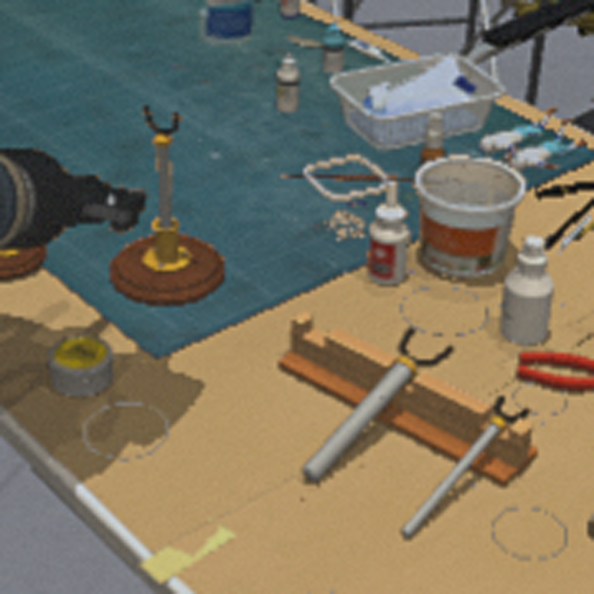

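The post stands upright in the socket with its cradle up (crop (163,180)). The gripper is clear, and the other posts and bottles haven't moved. I'll hand the job in.

```bash
python3 -c "
from plant import robot
print(robot.close_job())"
```

```text
the job is handed in; nothing more can be done
None
```

The job is handed in at about 16 s: the 12 mm post stands upright in the 110 mm base's socket, foot pressed down onto the floor, and the other posts and bottles are where they were; the hand-in returned no verdict.

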